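# Bring the board rack down on the ratchet lift and slide it across

## Task

Let the ratchet lift down by holding its pawl up clear of the toothed wheel, and drop the pawl back into the teeth when the platform is level with the shelf beside it, as near as the teeth allow. Then slide the rack of circuit boards across from the platform onto the shelf, fully up to the end stop. Be gentle: do not strain the pawl, ram or tip the rack, or disturb the crank, pliers and bottle lying nearby.

Things in the scene. Friction and masses are not known exactly. Their poses are not given: they have to be found in the camera images.
- lift: Ratchet lift fixed to the bench. Origin on the bench; grey base 170 (x) x 460 (y, -155..305) x 10 mm. Its +y runs along the base from ratchet wheel past platform to shelf, +x away from the robot, +z up; offsets in the other entries are mm in this frame. Two grey bearing plates (x -35..45, y -103..-30, 115 high; the outer with an ear at x 71, 142 high) carry the shaft.
- wheel (a point): Centre of the steel ratchet wheel, x 0, y -115, 85 up: 84 mm across, 10 thick (y -120..-110), axis along y, 20 saw teeth 7 deep. It sits on the outer (-y) end of the shaft, whose square end stands out to y -136. Between the plates the shaft's pinion (radius 16) drives the rack bar under the platform; an oil dashpot there slows the fall.
- drum (a joint): Turn of shaft, pinion and wheel, rad; 0 at the start, held by the pawl. Pawl clear, the load turns it the growing way (wheel top to +x) at a steady 0.4 to 0.9 rad/s, unknown beforehand; the platform sinks 16 mm per rad (7 to 14 mm/s). The pawl holds only at whole teeth: each 0.314 rad or 5.03 mm of height from the start. Once the pawl is dropped it stops at the next tooth.
- pawl (a joint): Lift of the pawl, rad: about 0 (-0.03..0.02) seated in the teeth, clear of their tips above 0.13, upper stop 0.6. Dark steel bar in the wheel's plane from its pivot (x 58, 132 up, axis y) toward -x, its beak on top of the wheel. It falls back by weight and a light spring. The load grips it: 7 to 16 N upward at the pin to get it out of the tooth, then 1 to 2 N to hold it.
- pawl_pin (a point): Middle of the pawl's lift pin, on its axis: level 8 mm steel pin along y standing out of the pawl past the wheel's outer face, bare from y -121 to -174, then an 18 mm black ball. Seated: x 14, y -148, 137 up. Free space above, on its -x side and 35 mm below it (to the shaft end). It lies 44 mm to -x of the pivot: 0.25 rad of lift raises it 11 mm.
- platform_top (a point): Centre of the platform's upper face: aluminium plate 150 (x) x 200 (y) x 8 mm, x 0, y 20, 205 up at the start, lowest 137. Side lips 10 high, inner faces 134 apart, run along y; both ends are open.
- shelf_top (a point): On the upper face of the shelf, at x 0, y 220; axes as the lift's. Fixed aluminium plate on four posts, 150 (x) wide, y 126 to 306 (6 mm gap to the platform's end), its height 140 to 180 mm, different each time. Its first 18 mm are a lead-in ramp, 8 mm high; side lips as on the platform; a rubber-faced end stop, 16 high, closes the +y end, face at y 297.
- tray_mid (a point): Board rack, centre of its plan, 17 mm above its underside: black tray 120 (x) x 150 (y) mm, end walls (y) 34 high, four green boards standing in it, 72 high in all; 0.35 to 1 kg. Loose on the platform, with 37 to 47 mm of bare platform behind it (-y side). Against the end stop its centre is at y 222, 2 mm past the shelf point.
- tray: The same board rack; origin under its centre, axes as the lift's (yaw a little off).
- crank_mid (a point): The lift's crank, taken off, lying on the bench near the lift on the robot's side: flat steel arm 130 mm long, black grip standing up at one end, 80 mm high. This point is over the arm's middle. To be left alone.
- pliers_mid (a point): Pliers with orange handles lying on the bench, 170 mm long, 14 mm high. To be left alone.
- flux_mid (a point): Small white bottle, 44 mm across, 85 mm high, upright on the bench; its middle. To be left alone.
Things that resemble listed ones, but are neither listed nor needed, are in the scene too. Of the things shaped like the tray, the black one is meant.

How it is judged:
On the way, in this order (a step that is already met when the one before it is completed fails the run):
1. The pawl is lifted clear of the teeth and the drum runs back (value of joint pawl above 0.12 rad and velocity of joint drum above 0.1 rad/s), for 0.1 s.
2. The pawl is back in the teeth, the drum stands, the platform is level with the shelf within 6 mm and the rack is still on the platform (z of platform_top in the frame of shelf_top between -0.006 and 0.006 m and value of joint pawl below 0.05 rad and velocity of joint drum between -0.1 and 0.1 rad/s and y of tray_mid in the frame of shelf_top below -0.12 m), for 0.3 s.
At the end, for the whole second after the job is handed in: The pawl is seated in the teeth (pawl below 0.05 rad) and the drum stands still, with the platform within 6 mm of the shelf's height; the rack stands flat (within 3 degrees) and still on the shelf, within 10 mm of the end stop (z of platform_top in the frame of shelf_top between -0.006 and 0.006 m and value of joint pawl below 0.05 rad and velocity of joint drum between -0.1 and 0.1 rad/s and y of tray_mid in the frame of shelf_top between -0.008 and 0.012 m and x of tray_mid in the frame of shelf_top between -0.02 and 0.02 m and z of tray_mid in the frame of shelf_top between 0.012 and 0.022 m and angle between tray_mid's own z axis and vertical below 0.05 rad and linear speed of tray below 0.01 m/s); the robot touches nothing.
It fails at once if The rack is tipped by more than 0.2 rad or falls (angle between tray_mid's own z axis and vertical above 0.2 rad or height (world z) of tray_mid below 0.12 m).
It fails at once if The rack is rammed: pushed with more than 40 N (contact force between the fingers and tray above 40 N).
It fails at once if The pawl is strained: more than 40 N on it from the fingers (contact force between the fingers and pawl above 40 N).
It fails at once if The crank, the pliers or the bottle is moved by more than 30 mm (distance of any of crank_mid, pliers_mid, flux_mid from where it was at the start of the episode above 0.03 m).
It also fails if it takes over 58 s, if anything falls off the work surface, if the arm or the gripper's body presses on something with over 40 N, if the wrist force passes 120 N, or if a joint passes its speed limit or range.

## Robot

A 6-joint arm with a two-finger parallel gripper is mounted at the origin on the work surface. World frame = base frame: x ahead of the robot, y to its left, z up, the work surface at z = 0. Lengths are in m, angles in rad, forces in N, time in s.
With the tool pointing down it reaches from about 0.325 to 0.85 m from the base axis. Payload 4.4 kg.
Tool frame: the origin (TCP) lies on the centre line of the jaws, within the pads' length; the fingertips stand robot.tip_extent ahead of it and the grasp point (between the pads) lies 3 mm ahead of it (robot.tip_extent is the distance from the TCP to the fingertips, in m); z points along the fingers, y is the line along which they close (so a half turn about z gives the same grasp; the last joint's range is limited). The gripper opens to 94 mm and grips with 3 to 60 N. Pads are 16 mm wide; open, the fingers measure 119 mm over their backs; the gripper's body (75 mm by 177 mm) begins 78 mm behind the grasp point.
Start: joints at [1.062, 0.207, 1.542, -0, 1.393, -0.15], TCP at [0.201, 0.539, 0.227] pointing down, gripper open.
Joint ranges: [-2.73, 2.73], [-0.86, 2.22], [0.23, 2.46], [-1.11, 4.25], [0.08, 2.63], [-2.82, 2.82]. Speed limits (rad/s): [2.79, 2.79, 3.14, 3.14, 3.14, 3.14].

## Interface

Orientations are given as a unit quaternion [x, y, z, w].
In Python, from cell import monitor, optics, job, robot gives the robot as it stands.
- The arm moves only by the shell command python3 -m crank 'ROWS' [FORCE]. ROWS is JSON, a list of rows, each a list of 7 numbers: the shift along the tool's x, y, z in cm, then the turn, a rotation vector about the tool's x, y, z in degrees, then the opening, from 0 (shut) to 1 (fully open). In form: [[x, y, z, rx, ry, rz, hand], ...]. A call has 1 to 12 rows; each row shifts and turns the commanded pose from where the row before left it, along the tool's axes as they then stand; what a row does not reach is not made up. A row lasts 1/10 s, in which the tool goes at most 50 mm and 8.59 degrees, less where a joint would pass 70% of its speed; a pose out of reach is approached as far as the arm can. A call is refused whole if a number of a shift passes 5 or a number of a turn 8.59, either way. A call with a gripper value outside its range is refused whole. The fingers move at their own pace and stop on an object; FORCE is the grip in N (left out, the last holds). Time passes only in rows, so rows that do not move let the fingers close. It gives the time, the measured TCP pose, the force, the opening and the grip force at its end, in the units of the state.
- monitor.sense(): the state, without advancing time (a new reading comes with each control period).
- optics.grab_frame(name): name is "side" or "top" or "wrist"; returns the picture (400x640x3 uint8, red, green, blue); there is no depth.
- optics.calibration(name): a dict with "fovy" (degrees; the focal length in pixels is half the picture's height over the tangent of half this angle, whatever the lens; pixels are square), "cx", "cy" (the principal point, pixels), "world_to_cam" (4x4, takes a point from world to camera coordinates). Camera axes: x right, y down, z forward; pixel columns grow to the right and rows downward; lengths in m; the calibration is good to about 2 mm. A picture is of the moment at which its call begins: read the wrist's pose just before it. calibration takes no time and is no camera call; for the wrist camera it gives the pose at the moment of the call.
- job.sign_off(): hands the job in; it is judged then, once.
The state is a dict: "time": time; "qpos": joint angles; "joint_vel": joint speeds; "joint_torque": joint torques, N m; "tool_pos": TCP position; "ee_rot": TCP orientation; "force": force on the tool from outside, world axes, zero at the start; "wrist_torque": the same for the moment, N m; "opening": finger opening in m; "grip_force": force on a finger pad.
Only numpy, scipy, OpenCV 4.12 (cv2) and the standard library are available. Lean on these libraries where they do the work, as an engineer would, in place of code of your own. Each camera call takes 0.05 s, during which the arm holds its last target. There are 200 camera calls.

## Working session

There is one attempt and no reset: what is moved stays moved. The work goes in short steps, Python scripts to look and compute and a shell command to move; the robot and the scene stay as the last step left them, time stands still between calls to the robot, and variables do not carry over. Pictures are saved under pics/ and viewed, at most 11 in all, crops included, and the job is handed in when it is done.

```bash
mkdir -p pics; ls; python3 - <<'E'
from cell import monitor, optics, job, robot
import cv2,numpy as np
s=monitor.sense();print(s['time'],s['tool_pos'],s['ee_rot'],robot.tip_extent)
for n in('side','top'):
    im=optics.grab_frame(n);cv2.imwrite(f'pics/{n}0.png',im[:,:,::-1]);c=optics.calibration(n);print(n,c['fovy'],c['cx'],c['cy'],np.round(c['world_to_cam'],3).tolist())
E
```

```text
pics
0.0 [0.2010098  0.53791996 0.2263114 ] [ 1.77963394e-01  9.84036460e-01 -1.07211182e-03 -3.56422886e-04] 0.022
side 46.26665406664098 324.3284608977722 198.5399454949714 [[0.994, 0.113, -0.007, -0.505], [0.079, -0.732, -0.676, 0.119], [-0.082, 0.671, -0.737, 1.47], [0.0, 0.0, 0.0, 1.0]]
top 56.519740879225445 313.8302068457293 193.0035502498452 [[-0.015, -1.0, 0.002, 0.079], [-0.987, 0.014, -0.157, 0.534], [0.157, -0.004, -0.988, 0.927], [0.0, 0.0, 0.0, 1.0]]
```

View pics/top0.png

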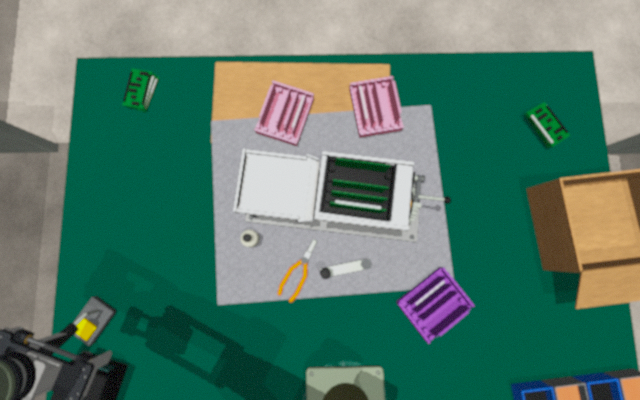

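View pics/side0.png

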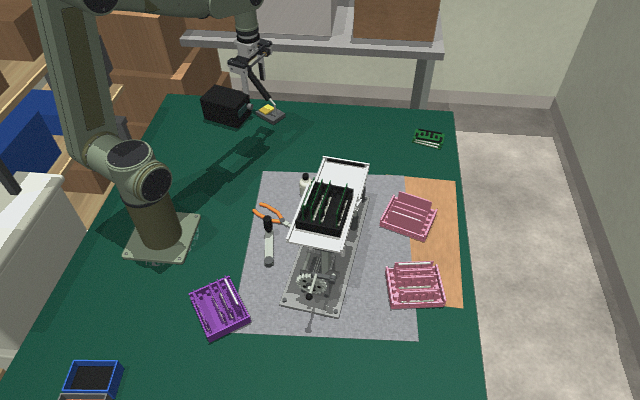

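The top view shows the lift at about (235–450, 150–240), with its +y to the left, and the pin ball near (448,200). The side view shows the wheel near (312,287). I'll zoom in on both.

```bash
python3 - <<'E'
import cv2
t=cv2.imread('pics/top0.png')[140:250,228:460];s=cv2.imread('pics/side0.png')[150:345,265:385]
cv2.imwrite('pics/topc.png',cv2.resize(t,None,fx=3.4,fy=3.4,interpolation=cv2.INTER_CUBIC))
cv2.imwrite('pics/sidec.png',cv2.resize(s,None,fx=3,fy=3,interpolation=cv2.INTER_CUBIC))
E
```

```text
(no output)
```

View pics/topc.png

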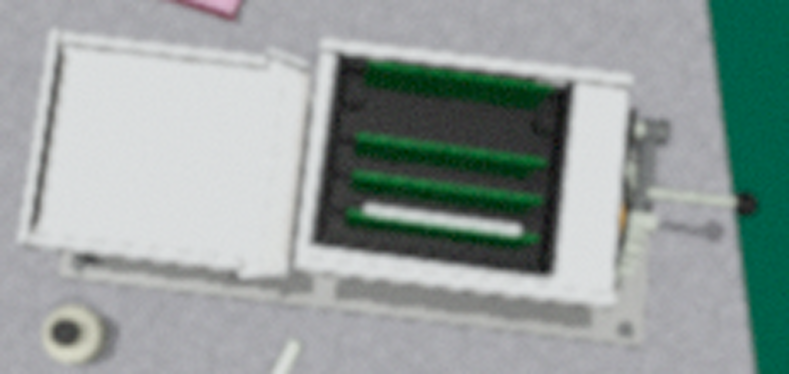

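View pics/sidec.png

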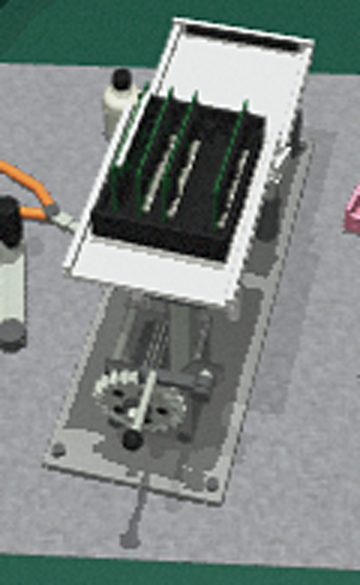

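```bash
cat > h.py <<'E'
import numpy as np
from cell import monitor, optics
from scipy.optimize import least_squares
def proj(n,P,c=None):
    c=c or optics.calibration(n);P=np.atleast_2d(P);T=np.array(c['world_to_cam']);Q=P@T[:3,:3].T+T[:3,3]
    f=200/np.tan(np.radians(c['fovy']/2));return Q[:,:2]/Q[:,2:]*f+[c['cx'],c['cy']]
def world(p,L):
    L=np.atleast_2d(L)/1000;a=p[2];return np.c_[p[0]+np.cos(a)*L[:,0]-np.sin(a)*L[:,1],p[1]+np.sin(a)*L[:,0]+np.cos(a)*L[:,1],L[:,2]]
E
python3 - <<'E'
from h import *
C={n:optics.calibration(n) for n in('top','side')}
t=lambda u,v:(228+u/3.4,140+v/3.4); s=lambda u,v:(265+u/3,150+v/3)
B=[('top',(-85,-155,10),t(640,342)),('top',(-85,305,10),t(62,275)),('top',(14,-183,137),t(747,204)),
('top',(75,-80,215),t(632,78)),('top',(-75,-80,215),t(612,303)),('top',(75,120,215),t(323,42)),('top',(-75,120,215),t(297,268)),
('top',(75,306,'s'),t(52,33)),('top',(-75,306,'s'),t(22,242)),
('side',(-85,-155,10),s(42,466)),('side',(85,-155,10),s(222,503)),('side',(14,-183,137),s(132,439)),('side',(-75,-80,215),s(67,265)),('side',(75,-80,215),s(238,288)),
('side',(-75,306,'s'),s(175,18)),('side',(75,306,'s'),s(312,40))]
def res(p):
    r=[]
    for n,L,m in B:
        L=[L[0],L[1],p[3]*1000+16 if L[2]=='s' else L[2]]
        r.append((proj(n,world(p,L),C[n])[0]-m))
    return np.array(r).ravel()
f=least_squares(res,[.5,0,0,.16],loss='soft_l1');print(np.round(f.x,4));print(np.round(res(f.x).reshape(-1,2),1).tolist())
p=f.x
D=[('top',(60,-75,34),t(572,83)),('top',(-60,-75,34),t(550,273)),('top',(-60,75,34),t(312,243)),('top',(60,75,34),t(340,57)),('side',(-60,-75,34),s(93,222)),('side',(60,-75,34),s(228,250))]
g=least_squares(lambda q:np.array([proj(n,world(q,[L[0],L[1],239]),C[n])[0]-m for n,L,m in D]).ravel(),p[:3],loss='soft_l1')
q=g.x;d=q[:2]-p[:2];a=p[2];print('tray',np.round(q,4),'in lift',np.round([d@[np.cos(a),np.sin(a)],d@[-np.sin(a),np.cos(a)],q[2]-a],4),np.round(g.fun,1))
for nm,L in dict(pin=(14,-148,137),pinend=(14,-192,137),wheel=(0,-115,85),platback=(0,-80,205)).items(): print(nm,np.round(world(p,L),4))
E
```

```text
[ 0.5104 -0.0586 -0.1314  0.1388]
[[1.3, 1.2], [-1.2, 0.6], [-0.1, -0.6], [0.7, -1.8], [1.3, 1.0], [-0.1, -1.7], [-0.5, 0.3], [0.0, -1.1], [-0.7, 0.8], [0.3, -1.4], [0.3, -0.4], [0.9, -0.3], [-1.5, -0.2], [-0.9, 3.5], [-0.3, 0.1], [0.6, 0.4]]
tray [ 0.514  -0.0226 -0.1367] in lift [-0.0011  0.0362 -0.0053] [ 1.4 -0.6  2.9  0.2  0.1  0.2 -1.3 -1.5 -1.  -3.1 -0.2 -3.6]
pin [[ 0.5049 -0.2072  0.137 ]]
pinend [[ 0.4991 -0.2508  0.137 ]]
wheel [[ 0.4953 -0.1726  0.085 ]]
platback [[ 0.4999 -0.1379  0.205 ]]
```

```bash
cat >> h.py <<'E'
LP=[.5104,-.0586,-.1314]
def st():
    s=monitor.sense();a=LP[2];d=np.array(s['tool_pos'])-[LP[0],LP[1],0];from scipy.spatial.transform import Rotation as R
    M=R.from_euler('z',-a).as_matrix();T=R.from_quat(s['ee_rot']).as_matrix()
    print('t',round(s['time'],2),'lift',np.round(M@d*1000,1),'axes',np.round((M@T).T,3).tolist(),'F',np.round(M@s['force'],1),'op',round(s['opening']*1000,1),'g',round(s['grip_force'],1))
E
python3 -m crank '[[0,0,-1.5,0,0,8.56,1],[0,0,-1.5,0,0,8.56,1],[0,0,-1.5,0,0,8.56,1],[0,0,-1.5,0,0,8.56,1],[0,0,-1.5,0,0,8.56,1],[0,0,-1.5,0,0,8.56,1],[0,0,-1.5,0,0,8.56,1],[0,0,-1.5,0,0,8.56,1],[0,0,-1.5,0,0,8.56,1]]' 15
python3 -c "from h import *;st()"
```

```text
time: 1.0
tool_pos: [0.2012, 0.5383, 0.3623]
ee_rot: [0.754, 0.657, -0.001, 0.0]
force: [0.2, 0.2, 0.0]
opening: 0.0937
grip_force: 0.0
t 1.0 lift [-384.7  551.2  362.3] axes [[0.006, 1.0, -0.001], [1.0, -0.006, -0.0], [-0.0, -0.001, -1.0]] F [0.2 0.2 0. ] op 93.7 g 0.0
```

```bash
python3 -m crank '[[-4.1,2.35,0,0,0,0,1],[-4.1,2.35,0,0,0,0,1],[-4.1,2.35,0,0,0,0,1],[-4.1,2.35,0,0,0,0,1],[-4.1,2.35,0,0,0,0,1],[-4.1,2.35,0,0,0,0,1],[-4.1,2.35,0,0,0,0,1],[-4.1,2.35,0,0,0,0,1],[-4.1,2.35,0,0,0,0,1]]' >/dev/null
python3 -m crank '[[-4.1,2.35,0,0,0,0,0.6],[-4.1,2.35,0,0,0,0,0.6],[-4.1,2.35,0,0,0,0,0.6],[-4.1,2.35,0,0,0,0,0.6],[-4.1,2.35,0,0,0,0,0.6],[-4.1,2.35,0,0,0,0,0.6],[-4.1,2.35,0,0,0,0,0.6],[-4.1,2.35,0,0,0,0,0.6],[0,0,0,0,0,0,0.6]]' >/dev/null
python3 - <<'E'
from h import *
import cv2
st();c=optics.calibration('wrist');im=optics.grab_frame('wrist')
uv=proj('wrist',world(LP,[[14,-121,137],[14,-148,137],[14,-183,137],[-75,-80,215],[75,-80,215]]),c);print(np.round(uv,1).tolist())
im=im[:,:,::-1].copy()
for u,v in uv: cv2.drawMarker(im,(int(u),int(v)),(0,0,255),0,8)
cv2.imwrite('pics/w1.png',im)
E
```

```text
t 2.8 lift [  15.8 -150.1  359.9] axes [[0.006, 1.0, -0.0], [1.0, -0.006, -0.003], [-0.003, -0.0, -1.0]] F [ 0.4  0.9 -1.1] op 56.3 g 0.0
[[319.2, 151.8], [319.4, 174.6], [319.6, 203.0], [220.6, 115.9], [386.1, 114.8]]
```

View pics/w1.png

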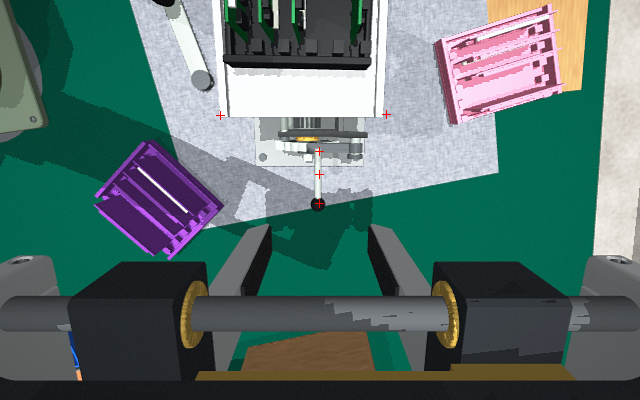

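The predicted pin and ball marks fall right on the pin (319,152–203), so the fit is good. Next I'll descend around the pin.

```bash
python3 -m crank '[[0.1,-0.2,4,0,0,0,0.4],[0,0,4,0,0,0,0.4],[0,0,4,0,0,0,0.4],[0,0,4,0,0,0,0.4],[0,0,3,0,0,0,0.4],[0,0,2,0,0,0,0.4],[0,0,1,0,0,0,0.4],[0,0,0,0,0,0,0.4]]' >/dev/null
python3 -c "from h import *;st()"
python3 -m crank '[[0,0,0,0,0,0,0],[0,0,0,0,0,0,0],[0,0,0,0,0,0,0],[0,0,0,0,0,0,0],[0,0,0,0,0,0,0],[0,0,0,0,0,0,0],[0,0,0,0,0,0,0],[0,0,0,0,0,0,0]]' 14 >/dev/null
python3 -c "from h import *;st()"
```

```text
t 3.65 lift [  11.4 -143.   141.3] axes [[-0.001, 1.0, 0.001], [1.0, 0.001, -0.003], [-0.003, 0.001, -1.0]] F [ 0.5  0.1 -0.5] op 37.7 g 0.0
t 4.45 lift [  12.9 -144.8  143.3] axes [[0.0, 1.0, -0.001], [1.0, -0.0, 0.0], [0.0, -0.001, -1.0]] F [-2.  -0.6  5.8] op 7.4 g 14.0
```

```bash
python3 -m crank '[[0,0,-0.3,0,0,0,0],[0,0,-0.3,0,0,0,0],[0,0,-0.3,0,0,0,0]]'
python3 -c "from h import *;st()"
python3 -m crank '[[0,0.05,-0.3,0,0,0,0],[0,0,-0.2,0,0,0,0],[0,0,0,0,0,0,0]]'
python3 - <<'E'
from h import *
import cv2
st();a=optics.grab_frame('side');cv2.imwrite('pics/s1.png',a[:,:,::-1])
b=cv2.imread('pics/side0.png');print(np.abs(a[:,:,::-1].astype(int)-b)[200:280,285:350].mean())
E
```

```text
time: 4.75
tool_pos: [0.5047, -0.2038, 0.1495]
ee_rot: [0.752, 0.659, 0.001, 0.001]
force: [5.7, -2.6, -4.4]
opening: 0.0073
grip_force: 14.0
t 4.75 lift [  13.4 -144.7  149.5] axes [[0.001, 1.0, -0.0], [1.0, -0.001, 0.002], [0.002, -0.0, -1.0]] F [ 6.  -1.8 -4.4] op 7.3 g 14.0
time: 5.05
tool_pos: [0.5065, -0.2041, 0.1567]
ee_rot: [0.752, 0.659, 0.001, 0.002]
force: [5.6, -1.9, -5.1]
opening: 0.0074
grip_force: 14.0
t 5.05 lift [  15.2 -144.8  156.7] axes [[0.001, 1.0, -0.0], [1.0, -0.001, 0.005], [0.005, -0.0, -1.0]] F [ 5.8 -1.1 -5.1] op 7.4 g 14.0
53.30044871794872
```

```bash
python3 - <<'E'
from h import *
import cv2
a=cv2.imread('pics/s1.png');b=optics.grab_frame('top')[:,:,::-1];st()
cv2.imwrite('pics/v5.png',np.hstack([cv2.resize(a[150:345,265:385],(360,585)),cv2.resize(b[130:250,330:460],(430,585))]))
E
```

```text
t 5.15 lift [  15.2 -144.8  156.6] axes [[0.001, 1.0, -0.001], [1.0, -0.001, 0.005], [0.005, -0.001, -1.0]] F [ 6.1  0.3 -5.4] op 7.4 g 14.0
```

View pics/v5.png

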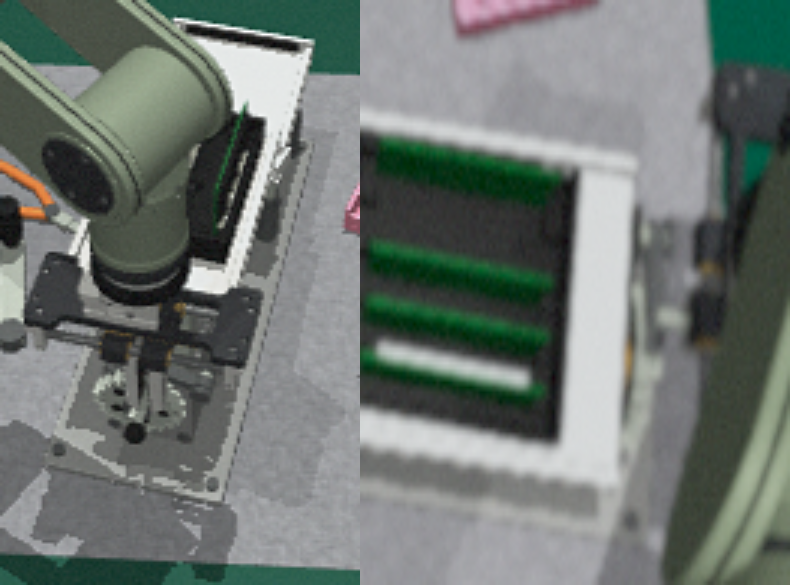

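```bash
cat >> h.py <<'E'
import cv2
def drop(a=None,ref='pics/side0.png'):
    t=monitor.sense()['time']
    a=optics.grab_frame('side')[:,:,::-1] if a is None else a
    b=cv2.imread(ref);k=8
    T=cv2.resize(b[193:237,336:353],None,fx=k,fy=k,interpolation=cv2.INTER_CUBIC)
    A=cv2.resize(np.ascontiguousarray(a[188:267,330:359]),None,fx=k,fy=k,interpolation=cv2.INTER_CUBIC)
    m=cv2.matchTemplate(A,T,cv2.TM_CCOEFF_NORMED);_,sc,_,(u,v)=cv2.minMaxLoc(m)
    du,dv=u/k-6,v/k-5
    p=proj('side',world(LP,[[55,-30,225],[55,-30,185]]));g=(p[1]-p[0])/40
    d=np.array([du,dv])@g/(g@g);print('t',round(t,2),'shift',du,dv,'score',round(sc,3),'drop',round(d,1),'grad',np.round(g,3));return d
E
python3 - <<'E'
from h import *
drop(cv2.imread('pics/s1.png'))
drop()
E
```

```text
t 5.15 shift 0.0 0.375 score 0.986 drop 1.6 grad [-0.007  0.24 ]
t 5.15 shift 0.0 0.75 score 0.988 drop 3.1 grad [-0.007  0.24 ]
```

```bash
python3 -m crank '[[0,0,0,0,0,0,0],[0,0,0,0,0,0,0],[0,0,0,0,0,0,0],[0,0,0,0,0,0,0],[0,0,0,0,0,0,0]]' >/dev/null
python3 -c "from h import *;drop();st()"
```

```text
t 5.7 shift 0.0 1.625 score 0.985 drop 6.8 grad [-0.007  0.24 ]
t 5.75 lift [  15.2 -144.8  156.6] axes [[0.0, 1.0, -0.001], [1.0, -0.0, 0.005], [0.005, -0.001, -1.0]] F [ 6.3 -0.8 -4.9] op 7.3 g 14.0
```

```bash
python3 -m crank '[[0,0,0,0,0,0,0],[0,0,0,0,0,0,0],[0,0,0,0,0,0,0],[0,0,0,0,0,0,0],[0,0,0,0,0,0,0],[0,0,0,0,0,0,0],[0,0,0,0,0,0,0],[0,0,0,0,0,0,0],[0,0,0,0,0,0,0],[0,0,0,0,0,0,0]]' >/dev/null
python3 -c "from h import *;drop()"
python3 -m crank '[[0,0,0,0,0,0,0],[0,0,0,0,0,0,0],[0,0,0,0,0,0,0],[0,0,0,0,0,0,0],[0,0,0,0,0,0,0],[0,0,0,0,0,0,0],[0,0,0,0,0,0,0],[0,0,0,0,0,0,0],[0,0,0,0,0,0,0],[0,0,0,0,0,0,0]]' >/dev/null
python3 -c "from h import *;drop()"
```

```text
t 6.75 shift 0.0 3.25 score 0.982 drop 13.5 grad [-0.007  0.24 ]
t 7.8 shift 0.0 5.0 score 0.977 drop 20.8 grad [-0.007  0.24 ]
```

```bash
for i in 1 2 3; do python3 -m crank '[[0,0,0,0,0,0,0],[0,0,0,0,0,0,0],[0,0,0,0,0,0,0],[0,0,0,0,0,0,0],[0,0,0,0,0,0,0],[0,0,0,0,0,0,0],[0,0,0,0,0,0,0],[0,0,0,0,0,0,0],[0,0,0,0,0,0,0],[0,0,0,0,0,0,0]]' >/dev/null; done
python3 -c "from h import *;drop();st()"
```

```text
t 10.85 shift 0.0 9.5 score 0.955 drop 39.6 grad [-0.007  0.24 ]
t 10.9 lift [  15.2 -144.8  156.6] axes [[0.0, 1.0, -0.001], [1.0, -0.0, 0.005], [0.005, -0.001, -1.0]] F [ 5.8 -1.3 -5.4] op 7.1 g 14.0
```

```bash
python3 -m crank '[[0,0,0,0,0,0,0],[0,0,0,0,0,0,0],[0,0,0,0,0,0,0],[0,0,0,0,0,0,0],[0,0,0,0,0,0,0],[0,0,0,0,0,0,0],[0,0,0,0,0,0,0],[0,0,0,0,0,0,0],[0,0,0.1,0,0,0,0],[0,0,0.1,0,0,0,0],[0,0,0.1,0,0,0,0],[0,0,0.1,0,0,0,0]]' >/dev/null
python3 -m crank '[[0,0,0.1,0,0,0,0],[0,0,0,0,0,0,0],[0,0,0,0,0,0,0],[0,0,0,0,0,0,0],[0,0,0,0,0,0,0],[0,0,0,0,0,0,0]]' >/dev/null
python3 -c "from h import *;drop();st()"
python3 -m crank '[[0,0,0,0,0,0,0.4],[0,0,0,0,0,0,0.4],[0,0,0,0,0,0,0.4],[0,0,0,0,0,0,0.4],[0,0,0,0,0,0,0.4],[0,0,0,0,0,0,0.4],[0,0,0,0,0,0,0.4],[0,0,0,0,0,0,0.4]]' >/dev/null
python3 - <<'E'
from h import *
drop();st()
a=optics.grab_frame('side')[:,:,::-1];b=optics.grab_frame('top')[:,:,::-1];drop(a)
cv2.imwrite('pics/s2.png',a);cv2.imwrite('pics/t2.png',b)
cv2.imwrite('pics/v6.png',np.hstack([cv2.resize(a[145:320,280:375],None,fx=3.4,fy=3.4,interpolation=2),cv2.resize(b[130:255,230:360],None,fx=3.6,fy=4.76,interpolation=2)]))
print(cv2.imread('pics/v6.png').shape)
E
```

```text
t 12.7 shift 0.25 11.375 score 0.917 drop 47.4 grad [-0.007  0.24 ]
t 12.75 lift [  13.7 -144.7  151.6] axes [[0.0, 1.0, -0.0], [1.0, -0.0, 0.001], [0.001, -0.0, -1.0]] F [ 6.2 -1.7 -1.4] op 7.2 g 14.0
t 13.55 shift 0.25 12.125 score 0.901 drop 50.5 grad [-0.007  0.24 ]
t 13.6 lift [  13.2 -144.5  151.5] axes [[0.0, 1.0, -0.0], [1.0, -0.0, -0.0], [-0.0, -0.0, -1.0]] F [0.4 0.2 0.1] op 37.8 g 0.0
t 13.7 shift 0.25 12.125 score 0.9 drop 50.5 grad [-0.007  0.24 ]
(595, 791, 3)
```

View pics/v6.png

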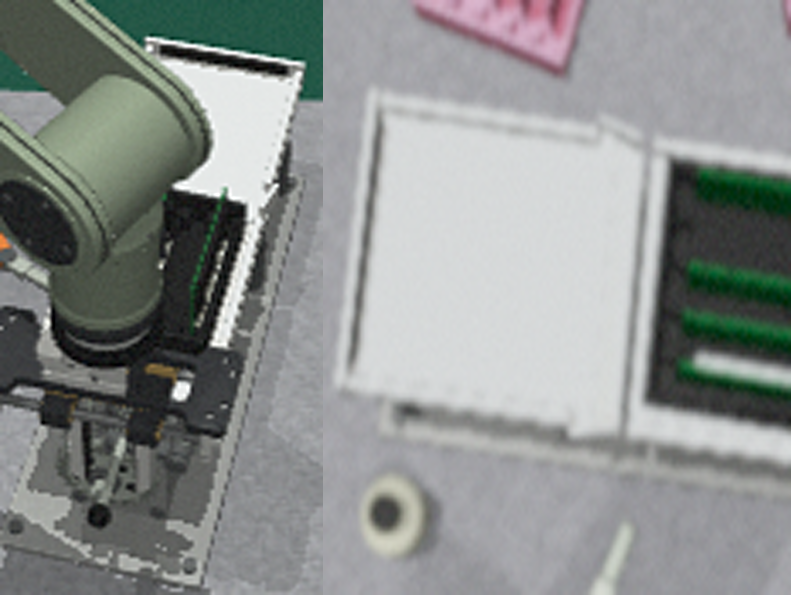

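The lift now stands at tooth 10 (drop 50.5 mm measured, 50.3 nominal). The platform is still above the shelf, with the gap near (640,300) in the right half. I'll check the height difference from close with the wrist camera.

```bash
python3 -m crank '[[0,0,-4.2,0,0,0,0.4],[0,0,-4.2,0,0,0,0.4],[0,0,-4.2,0,0,0,0.4],[0,0,-4.2,0,0,0,0.4],[0,0,-4.2,0,0,0,0.4],[4,0,0,0,0,0,0.4],[4,0,0,0,0,0,0.4],[4,0,0,0,0,0,0.4],[4,0,0,0,0,0,0.4],[2,0,0,0,0,0,0.4],[0,0,0,0,0,0,0.4],[0,0,0,0,0,0,0.4]]' >/dev/null
python3 - <<'E'
from h import *
st();c=optics.calibration('wrist');im=optics.grab_frame('wrist')[:,:,::-1].copy()
cv2.imwrite('pics/w2raw.png',im);import json;json.dump({k:np.array(v).tolist() for k,v in c.items()},open('w2.json','w'))
for y in (0,60,120): 
  print(y,np.round(proj('wrist',world(LP,[[-75,y,165],[75,y,165],[-75,y,215-50.3],[75,y,164.7]]),c)[:2],1).tolist())
for y in (150,200,250,290):print(y,[np.round(proj('wrist',world(LP,[[-75,y,h+10],[75,y,h+10]]),c),1).tolist() for h in (139,145,150)])
cv2.imwrite('pics/w2.png',im)
E
```

```text
t 14.9 lift [ 13.2  35.4 361.4] axes [[-0.001, 1.0, -0.001], [1.0, 0.001, -0.0], [-0.0, -0.001, -1.0]] F [-0.3  0.7  0.4] op 37.8 g 0.0
0 [[242.9, 211.1], [374.7, 211.1]]
60 [[239.8, 158.4], [376.9, 158.4]]
120 [[236.4, 101.2], [379.4, 101.3]]
150 [[[238.4, 72.8], [378.0, 72.9]], [[237.0, 72.1], [379.0, 72.1]], [[235.8, 71.4], [379.8, 71.5]]]
200 [[[235.5, 21.6], [380.1, 21.6]], [[234.0, 19.9], [381.2, 20.0]], [[232.8, 18.4], [382.1, 18.5]]]
250 [[[232.4, -33.5], [382.4, -33.4]], [[230.8, -36.3], [383.5, -36.2]], [[229.4, -38.6], [384.5, -38.5]]]
290 [[[229.7, -80.6], [384.3, -80.5]], [[228.1, -84.3], [385.6, -84.2]], [[226.6, -87.6], [386.6, -87.5]]]
```

View pics/w2.png

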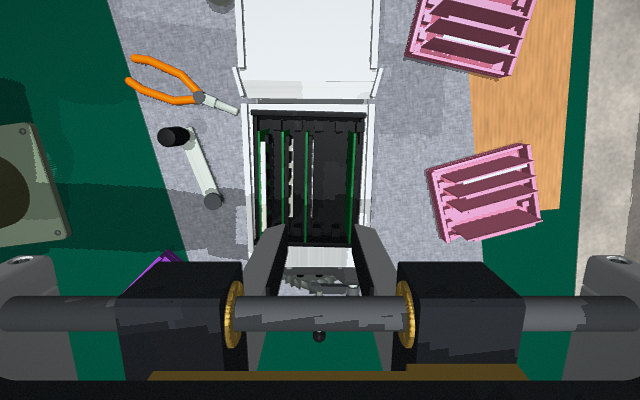

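```bash
python3 - <<'E'
from h import *
im=cv2.cvtColor(cv2.imread('pics/w2raw.png'),6).astype(int)
for r in(20,40,60,80,110,150,200):print(r,'L',im[r,228:262].tolist(),'R',im[r,358:392].tolist())
w=cv2.cvtColor(cv2.imread('pics/w1.png'),6).astype(int)
for r in(95,105):print(r,'L',w[r,208:234].tolist(),'R',w[r,370:396].tolist())
c=np.array(optics.calibration('wrist')['world_to_cam']);print(-c[:3,:3].T@c[:3,3],c[:3,:3].round(3).tolist(),optics.calibration('wrist')['fovy'])
cv2.imwrite('pics/v8.png',cv2.resize(cv2.imread('pics/w2raw.png')[0:130,225:395],None,fx=4.5,fy=4.5,interpolation=2))
E
```

```text
20 L [164, 172, 174, 166, 169, 173, 171, 165, 240, 235, 235, 234, 237, 234, 66, 131, 246, 237, 235, 235, 234, 234, 235, 235, 234, 235, 233, 235, 234, 234, 235, 235, 235, 234] R [234, 235, 235, 235, 234, 234, 235, 234, 234, 235, 235, 235, 235, 189, 117, 243, 235, 234, 234, 235, 235, 191, 135, 145, 138, 138, 154, 150, 160, 164, 161, 162, 169, 164]
40 L [145, 143, 149, 152, 152, 150, 142, 133, 148, 242, 236, 236, 237, 239, 235, 70, 97, 180, 242, 236, 236, 236, 236, 235, 237, 236, 235, 236, 235, 236, 236, 235, 235, 235] R [236, 235, 235, 236, 236, 236, 235, 236, 236, 235, 237, 240, 234, 106, 222, 239, 237, 235, 237, 236, 198, 134, 143, 143, 143, 149, 166, 165, 161, 166, 174, 180, 178, 177]
60 L [156, 155, 158, 156, 157, 156, 152, 142, 143, 174, 243, 238, 237, 237, 240, 234, 69, 131, 246, 238, 237, 237, 237, 236, 237, 236, 236, 237, 237, 237, 237, 237, 237, 236] R [237, 237, 237, 238, 237, 237, 236, 237, 237, 239, 237, 155, 104, 171, 243, 238, 236, 237, 239, 228, 143, 148, 147, 145, 139, 135, 137, 144, 148, 150, 144, 139, 140, 141]
80 L [159, 161, 166, 162, 159, 157, 155, 191, 242, 240, 2
[... 1272 characters left out ...]
, 182, 176, 175, 179, 176, 169, 176]
95 L [212, 219, 225, 225, 225, 220, 212, 208, 209, 204, 200, 255, 254, 253, 253, 254, 255, 255, 111, 105, 168, 255, 255, 253, 253, 253] R [253, 253, 254, 255, 200, 114, 222, 255, 254, 253, 253, 254, 255, 255, 185, 188, 187, 183, 183, 188, 191, 189, 191, 188, 185, 192]
105 L [205, 204, 215, 218, 213, 206, 197, 195, 204, 200, 205, 240, 255, 254, 253, 253, 254, 255, 255, 93, 108, 184, 255, 255, 254, 253] R [254, 254, 255, 255, 194, 140, 255, 255, 254, 253, 253, 254, 255, 221, 191, 191, 187, 190, 195, 190, 188, 180, 187, 186, 191, 204]
[0.53574803 0.0422649  0.51905313] [[0.991, -0.132, 0.0], [-0.128, -0.962, 0.241], [-0.031, -0.239, -0.97]] 63.39795526890505
```

View pics/v8.png

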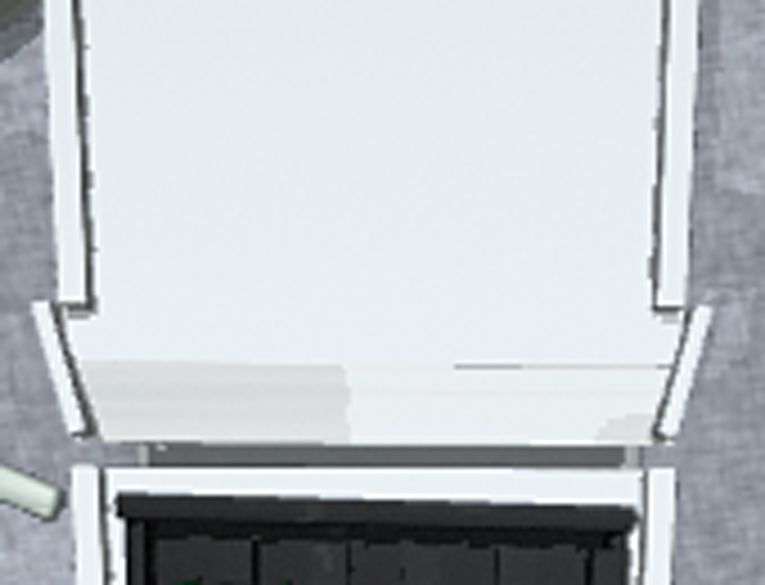

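The zoomed view shows the shelf lips (rows 0–68), the ramp and gap (row ~100), and the platform with the rack. Width ratios put the platform about 2 mm below the shelf. The drop tracker therefore read low: the rack corner moved about 17 px, which means about 65 mm (tooth 13). I'll verify that while moving behind the rack.

```bash
python3 -m crank '[[-4,-0.7,0,0,0,0,0.7],[-4,-0.7,0,0,0,0,0.7],[-2,0,0,0,0,0,0.7],[0,0,3,0,0,0,0.7],[0,0,4,0,0,0,0.7],[0,0,4,0,0,0,0.7],[0,0,3,0,0,0,0.7],[0,0,2,0,0,0,0.7],[0,0,1,0,0,0,0.7],[0,0,0,0,0,0,0.7],[0,0,0,0,0,0,0.7]]' >/dev/null
python3 - <<'E'
from h import *
st()
g=proj('side',world(LP,[[60,111,239],[60,111,239-60.35],[60,111,239-65.3],[14,-183,137]]));print(g.round(1).tolist(),'meas back corner 353.3,188.3 -> 352,205.3; ball 308.8,296.5')
a=optics.grab_frame('side')[:,:,::-1];b=optics.grab_frame('top')[:,:,::-1]
cv2.imwrite('pics/v9.png',np.hstack([cv2.resize(a[145:320,280:375],None,fx=3.4,fy=3.4,interpolation=2),cv2.resize(b[130:255,230:360],None,fx=3.6,fy=4.76,interpolation=2)]))
E
```

```text
t 16.05 lift [  0.  -65.4 192.5] axes [[0.001, 1.0, -0.001], [1.0, -0.001, 0.002], [0.002, -0.001, -1.0]] F [-0.  -0.4 -0.3] op 65.7 g 0.0
[[353.4, 188.0], [352.6, 202.8], [352.5, 204.0], [309.9, 296.0]] meas back corner 353.3,188.3 -> 352,205.3; ball 308.8,296.5
```

View pics/v9.png

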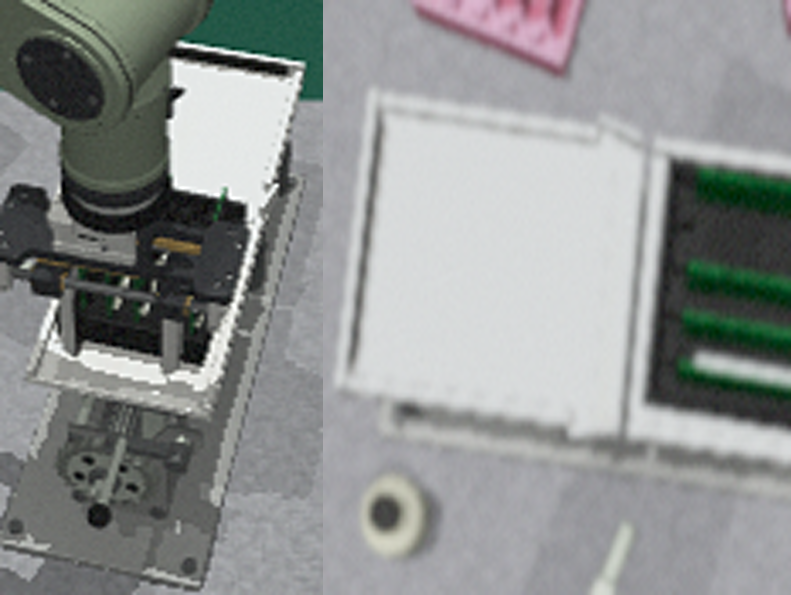

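The fingers sit behind the rack, between the lips, and the ball matches its seated position. The drop is 13 teeth. Next I'll lower and push gently.

```bash
python3 -m crank '[[0,0,1,0,0,0,0.7],[0,0,0.9,0,0,0,0.7],[0.6,0,0,0,0,0,0.7],[0.6,0,0,0,0,0,0.7],[0.4,0,0,0,0,0,0.7],[0.3,0,0,0,0,0,0.7],[0.3,0,0,0,0,0,0.7],[0.3,0,0,0,0,0,0.7]]' >/dev/null
python3 -c "from h import *;st()"
python3 -m crank '[[0.5,0,0,0,0,0,0.7],[0.5,0,0,0,0,0,0.7],[0.5,0,0,0,0,0,0.7],[0.5,0,0,0,0,0,0.7],[0.5,0,0,0,0,0,0.7],[0.5,0,0,0,0,0,0.7]]' >/dev/null
python3 -c "from h import *;st()"
```

```text
t 16.95 lift [ -0.5 -39.7 172.7] axes [[0.0, 1.0, -0.001], [1.0, -0.0, 0.001], [0.001, -0.001, -1.0]] F [-0.8 -2.1 -0.1] op 65.8 g 1.1
t 17.55 lift [ -0.6  -9.4 172.6] axes [[0.0, 1.0, -0.0], [1.0, -0.0, 0.0], [0.0, -0.0, -1.0]] F [-0.3 -3.   1.2] op 65.5 g 1.6
```

```bash
python3 -m crank '[[0.6,0,0,0,0,0,0.7],[0.6,0,0,0,0,0,0.7],[0.6,0,0,0,0,0,0.7],[0.6,0,0,0,0,0,0.7],[0.6,0,0,0,0,0,0.7],[0.6,0,0,0,0,0,0.7]]' >/dev/null
python3 -c "from h import *;st()"
python3 -m crank '[[0.6,0,0,0,0,0,0.7],[0.6,0,0,0,0,0,0.7],[0.6,0,0,0,0,0,0.7],[0.6,0,0,0,0,0,0.7],[0.6,0,0,0,0,0,0.7],[0.6,0,0,0,0,0,0.7]]' >/dev/null
python3 -c "from h import *;st()"
python3 -m crank '[[0.6,0,0,0,0,0,0.7],[0.6,0,0,0,0,0,0.7],[0.6,0,0,0,0,0,0.7],[0.6,0,0,0,0,0,0.7],[0.6,0,0,0,0,0,0.7],[0.5,0,0,0,0,0,0.7],[0.5,0,0,0,0,0,0.7]]' >/dev/null
python3 -c "from h import *;st()"
```

```text
t 18.15 lift [ -0.7  27.  172.5] axes [[0.0, 1.0, -0.0], [1.0, -0.0, 0.0], [0.0, -0.0, -1.0]] F [ 0.3 -3.2  2.1] op 66.1 g 1.8
t 18.75 lift [ -0.7  62.9 172.5] axes [[0.0, 1.0, -0.0], [1.0, -0.0, -0.0], [-0.0, -0.0, -1.0]] F [-0.  -3.4  1.1] op 65.7 g 1.9
t 19.45 lift [ -0.7 102.9 172.5] axes [[0.0, 1.0, -0.0], [1.0, -0.0, -0.0], [-0.0, -0.0, -1.0]] F [ 0.1 -4.6  3.8] op 65.7 g 2.0
```

```bash
python3 -m crank '[[0.4,0,0,0,0,0,0.7],[0.4,0,0,0,0,0,0.7],[0.4,0,0,0,0,0,0.7],[0.4,0,0,0,0,0,0.7],[0.4,0,0,0,0,0,0.7],[0.3,0,0,0,0,0,0.7],[0.2,0,0,0,0,0,0.7],[0.2,0,0,0,0,0,0.7]]' >/dev/null
python3 -c "from h import *;st()"
python3 -m crank '[[0.2,0,0,0,0,0,0.7],[0.2,0,0,0,0,0,0.7],[0.1,0,0,0,0,0,0.7]]' >/dev/null
python3 -c "from h import *;st()"
```

```text
t 20.25 lift [ -0.8 129.6 172.4] axes [[0.0, 1.0, -0.0], [1.0, -0.0, -0.0], [-0.0, -0.0, -1.0]] F [-0.5 -3.6  3.2] op 66.0 g 1.9
t 20.55 lift [ -0.7 134.6 172.4] axes [[0.0, 1.0, 0.0], [1.0, -0.0, -0.0], [-0.0, 0.0, -1.0]] F [ 0.1 -3.3  3.3] op 65.8 g 1.8
```

```bash
for i in 1 2 3; do python3 -m crank '[[0.1,0,0,0,0,0,0.7],[0.1,0,0,0,0,0,0.7]]' >/dev/null
python3 -c "from h import *;st()" | sed 's/axes.*F/F/'; done
```

```text
t 20.75 lift [ -0.7 136.5 172.4] F [ 0.5 -4.5  2.6] op 65.9 g 1.8
t 20.95 lift [ -0.7 137.3 172.4] F [-0.6 -8.6  3.3] op 65.6 g 4.3
t 21.15 lift [ -0.8 137.5 172.5] F [ -0.9 -14.8   4.1] op 66.0 g 6.8
```

Contact with the end stop came at y≈137, as expected. I'll back off, rise, and check.

```bash
python3 -m crank '[[-0.5,0,0,0,0,0,0.7],[-1.5,0,0,0,0,0,0.7],[-2,0,0,0,0,0,0.7],[0,0,-4,0,0,0,0.7],[0,0,-4,0,0,0,0.7],[0,0,-4,0,0,0,0.7],[0,0,-4,0,0,0,0.7],[-4,0,0,0,0,0,0.7],[-4,0,0,0,0,0,0.7],[-4,0,0,0,0,0,0.7],[0,0,0,0,0,0,0.7],[0,0,0,0,0,0,0.7]]' >/dev/null
python3 - <<'E'
from h import *
st();a=optics.grab_frame('side')[:,:,::-1];b=optics.grab_frame('top')[:,:,::-1]
print(proj('side',world(LP,[14,-183,137])).round(1), proj('top',world(LP,[[60,297,174],[-60,297,174],[60,147,174],[-60,147,174]])).round(1).tolist())
cv2.imwrite('pics/v10.png',np.hstack([cv2.resize(a[145:320,280:375],None,fx=3.4,fy=3.4,interpolation=2),cv2.resize(b[130:255,230:360],None,fx=3.6,fy=4.76,interpolation=2)]))
E
```

```text
t 22.35 lift [ -1. -20. 332.] axes [[0.002, 1.0, 0.002], [1.0, -0.002, -0.001], [-0.001, 0.002, -1.0]] F [-0.5  0.9 -0.6] op 65.6 g 0.0
[[309.9 296. ]] [[244.7, 153.1], [236.9, 204.8], [309.9, 160.5], [303.6, 212.6]]
```

View pics/v10.png

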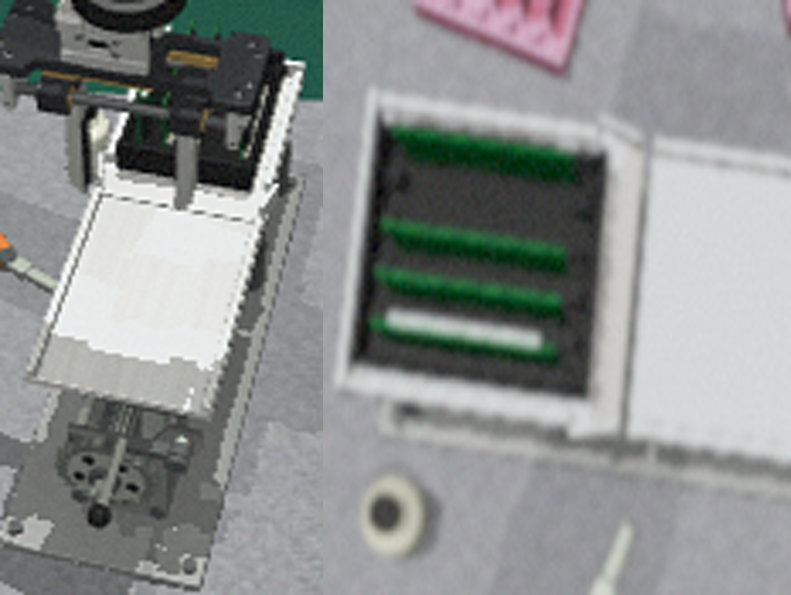

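The rack stands flat against the end stop (right half, 375–600). The pawl ball is unchanged at (98,515), the platform is level with the shelf, and the gripper is clear.

```bash
python3 -c "
from cell import job
print(job.sign_off())"
```

```text
the job is handed in; nothing more can be done
None
```

I handed the job in at about 22 s: the lift was lowered 13 teeth and stopped about 2 mm below the shelf by camera estimate, the pawl was reseated, and the rack was pushed gently (about 15 N at most) up to the end stop; no verdict came back.

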